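# Find the stamped slide case and push it to dispatch

### The job

One of the two blue slide cases has a yellow stamp underneath. Tip both cases over towards the robot, so that each lies on its side with its underside facing away from the robot, and only then push the stamped one, still lying, along the bench until its middle is on the green dispatch strip; leave the other lying short of the strip. Use the fingers only to push, do not lift either case, and do not disturb the other things on the bench.

Things in the scene. Friction and masses are not known exactly. Their poses are not given: they have to be found in the camera images.
- case_a: loose upright slide case: closed box of blue plastic with white lid, 50 mm deep (its x) x 80 wide (its y) x 80 high (its z), 0.14 to 0.28 kg, an 80 x 80 face towards the robot (yaw within 0.25 rad). Pushed near its top it tips over a bottom edge and falls past about 32 degrees. Origin: centre of its underside; z from underside to lid; x away from the robot while it stands
- case_b: loose upright slide case: closed box of blue plastic with white lid, 50 mm deep (its x) x 80 wide (its y) x 80 high (its z), 0.14 to 0.28 kg, an 80 x 80 face towards the robot (yaw within 0.25 rad). Pushed near its top it tips over a bottom edge and falls past about 32 degrees. Origin: centre of its underside; z from underside to lid; x away from the robot while it stands
- case_a_mid (a point): centre of case_a's volume, 40 mm above its origin along its z
- case_b_mid (a point): centre of case_b's volume, 40 mm above its origin along its z
- stamp (a point): centre of the round yellow stamp with a small black dot in the middle, 46 mm across, in the middle of the underside of the stamped case: it coincides with that case's origin
- dispatch: green dispatch strip with two white edge lines, flat on the bench (no height to speak of), beyond the cases as seen from the robot: 80 mm wide (its x, pointing away from the robot) x 760 mm long (its y). Origin at its centre
- petri: flat closed white dish, 52 mm across, 18 high, standing in a row with the two cases, between or beside them; origin centre of its underside; to be left alone
- stain_bottle: amber bottle, 44 mm across, 85 high, on the robot's left; origin centre of its underside; to be left alone
- beaker: clear open beaker, 68 mm across, 90 high, on the left; origin centre of its underside; to be left alone
- jar: glass jar with cap, 56 mm across, 60 high, on the right; origin centre of its underside; to be left alone
- swab_tray: open aluminium tray, 140 x 75 mm, 30 high, on the right; origin centre of its underside; to be left alone
- brush: small brush lying on the bench at the left; its origin lies on it; to be left alone

How it is judged:
By the outcome, as a careful person would: the job done as asked, in the order asked, and still so for the second after the job is handed in, with the robot touching nothing.
It also fails if it takes over 59 s, if anything falls off the work surface, if the arm or the gripper's body presses on something with over 40 N, if the wrist force passes 120 N, or if a joint passes its speed limit or range.

### The arm

A 6-joint arm with a two-finger parallel gripper is mounted at the origin on the work surface. World frame = base frame: x ahead of the robot, y to its left, z up, the work surface at z = 0. Lengths are in m, angles in rad, forces in N, time in s.
With the tool pointing down it reaches from about 0.35 to 0.725 m from the base axis. Payload 4.3 kg.
Tool frame: the origin (TCP) lies midway between the tips of the shut fingers; the grasp point (between the pads) lies 19 mm behind it; z points along the fingers, y is the direction in which the jaws open and shut (so a half turn about z gives the same grasp; the last joint's range is limited). The gripper opens to 85 mm and grips with 20 to 120 N. Pads are 22 mm wide; open, the fingers measure 114 mm over their backs; the gripper's body (76 mm by 85 mm) begins 54 mm behind the grasp point. The pads swing forward as they close: fully open they stand 13 mm farther back than shut.
Start: joints at [1.129, 0.377, 0.081, 1.274, 0, 1.46], TCP at [0.187, 0.544, 0.231] pointing down, gripper open.
Joint ranges: [-2.72, 2.72], [-0.84, 1.66], [-1.02, 1.22], [-1.77, 2.12], [-1.37, 1.28], [-3.14, 3.14]. Speed limits (rad/s): [2.57, 2.57, 3.14, 3.14, 3.14, 3.14].

### API

Orientations are given as a rotation vector (axis times angle).
In Python, from rig import robot, viewer gives the robot as it stands.
- The arm moves only by the tool carry_out, never from a script. Its argument "motion" is a list of rows, each a list of 3 entries, a list of its own where there are three numbers: the turn, a rotation vector about the tool's x, y, z in rad, then the shift along the tool's x, y, z in mm, then the closure in counts, from 0 (fully open) to 255 (shut). A call has 1 to 8 rows; each row is the pose to reach, as a shift and turn from the pose commanded when the call began, along the tool's axes at that moment; what a row does not reach only later rows make up. A row lasts 1/12 s, in which the tool goes at most 41.7 mm and 7.16 degrees, less where a joint would pass 70% of its speed; a pose out of reach is approached as far as the arm can. A call with a gripper value outside its range is refused whole. The fingers move at their own pace and stop on an object; the grip force is fixed at half the most. Time passes only in rows, so rows that repeat a pose let the fingers close. It gives the time, the measured TCP pose, the force and the opening at its end, in the units of the state.
- robot.read_state(): the state, without advancing time (a new reading comes with each control period).
- viewer.read_camera(name): name is "scene" or "side" or "wrist"; returns the picture (384x512x3 uint8, blue, green, red); there is no depth.
- viewer.camera_model(name): a dict with "fx", "fy", "cx", "cy" (pixels), "origin" and "rotation" of the camera in the world. Camera axes: x right, y up, looking along -z (the intrinsics and any distortion apply to the point x, -y, -z); pixel columns grow to the right and rows downward; lengths in m; the calibration is good to about 2 mm. A picture is of the moment at which its call begins: read the wrist's pose just before it. camera_model takes no time and is no camera call; for the wrist camera it gives the pose at the moment of the call.
- robot.finish_job(): hands the job in, once; it reports no verdict.
The state is a dict: "time": time; "joint_pos": joint angles; "joint_vel": joint speeds; "joint_torque": joint torques, N m; "tool_pos": TCP position; "tcp_rot": TCP orientation; "contact_force": force on the tool from outside, world axes, zero at the start; "wrist_torque": the same for the moment, N m; "gripper_width": finger opening in m.
Only numpy, scipy, OpenCV 4.12 (cv2) and the standard library are available. Lean on these libraries where they do the work, as an engineer would, in place of code of your own. Each camera call takes 0.05 s, during which the arm holds its last target.

## Working session

There is one attempt and no reset: what is moved stays moved. The work goes in short steps, Python scripts to look and compute and a tool call to move; the robot and the scene stay as the last step left them, time stands still between calls to the robot, and variables do not carry over. Pictures are saved under pics/ and viewed, and the job is handed in when it is done.

Besides the shell and the picture viewer there is one more tool, called after ">>>" as a command line: name --argument value ..., lists and objects as JSON in quotes. carry_out: Moves the arm, as the interface text tells. Its arguments: {"type":"object","properties":{"motion":{"type":"array","items":{"type":"array"}}},"required":["motion"]}

```bash
mkdir -p pics; ls
python3 - <<'E'
from rig import robot, viewer
import cv2
s=robot.read_state()
for k,v in s.items(): print(k,v)
for n in ("scene","side","wrist"):
    m=viewer.camera_model(n); print(n,m)
    cv2.imwrite(f"pics/{n}0.png",viewer.read_camera(n))
E
```

```text
pics
time 0.0
joint_pos [1.12871513e+00 3.78073591e-01 7.96067214e-02 1.27439101e+00
 1.67349986e-05 1.46051230e+00]
joint_vel [-0.00072655  0.0010593   0.00054794  0.00035208  0.00119456  0.00076475]
joint_torque [ 6.28739435e-04 -4.63601983e+01  2.69876629e+01  2.09126214e-02
  7.15824899e-05 -7.08388654e-07]
tool_pos [0.18699786 0.54304351 0.23034744]
tcp_rot [-0.51870264 -3.09788789  0.00310782]
contact_force [-0.43057465  0.03175117 -0.22646965]
wrist_torque [-0.0226994  -0.03045894  0.05962804]
gripper_width 0.08537459478476273
scene {'fx': 397.3269548394024, 'fy': 397.3269548394024, 'cx': 252.92912504031426, 'cy': 195.65391420689667, 'origin': array([ 1.11156338, -0.35214284,  0.86913291]), 'rotation': array([0.63527252, 0.36616864, 0.94899583])}
side {'fx': 461.7835066940451, 'fy': 461.7835066940451, 'cx': 255.92310279335743, 'cy': 187.91971787263304, 'origin': array([1.25249752, 0.60910978, 0.87276446]), 'rotation': array([0.47356745, 0.94414361, 2.09321964])}
wrist {'fx': 279.24524272222516, 'fy': 279.24524272222516, 'cx': 258.30335201053157, 'cy': 194.96517081825067, 'origin': array([0.10759249, 0.57118525, 0.37163285]), 'rotation': array([-0.29165882, -0.20400505,  1.22781322])}
```

View pics/scene0.png

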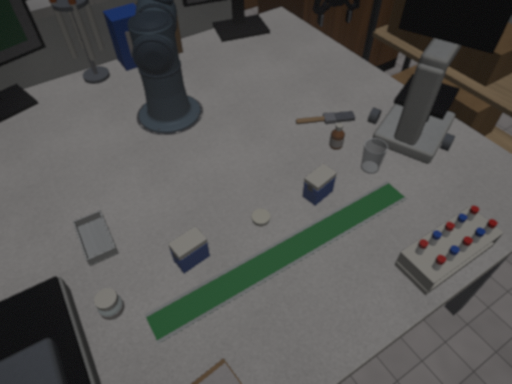

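View pics/side0.png

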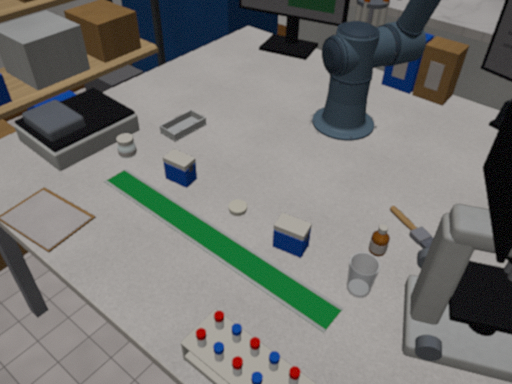

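View pics/wrist0.png

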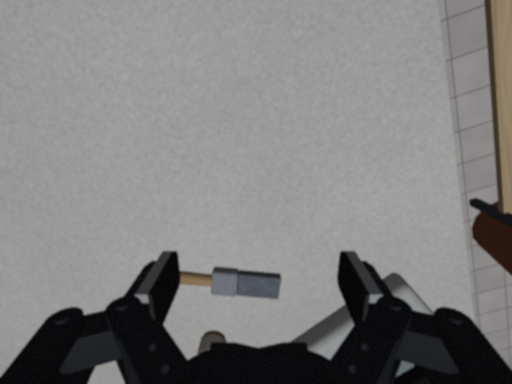

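Scene view: the cases are at about (190,250) and (320,185), the petri at (261,217), and the strip runs from (150,325) to (405,190). Side view: the cases are at about (181,168) and (292,235). Next I'll check the calibration and zoom in.

```bash
cat > h.py <<'E'
import numpy as np, cv2
from scipy.spatial.transform import Rotation as R
from rig import robot, viewer
def proj(m,P):
    P=np.atleast_2d(P); c=R.from_rotvec(m['rotation']).inv().apply(P-m['origin'])
    return np.c_[m['cx']+m['fx']*c[:,0]/-c[:,2], m['cy']+m['fy']*-c[:,1]/-c[:,2]]
def ray(m,uv,z):
    d=R.from_rotvec(m['rotation']).apply([(uv[0]-m['cx'])/m['fx'],-(uv[1]-m['cy'])/m['fy'],-1])
    o=m['origin']; return o+d*(z-o[2])/d[2]
def crop(img,x,y,w,h,s,fn): cv2.imwrite(fn,cv2.resize(img[y:y+h,x:x+w],None,fx=s,fy=s,interpolation=cv2.INTER_CUBIC))
E
python3 - <<'E'
from h import *
for n in("scene","side"):
    m=viewer.camera_model(n); print(n,m.keys())
    print(proj(m,[[0,0,0],[.187,.543,.23]]))
    pts={'scene':dict(petri=(261,217),cA=(190,250),cB=(320,185),e1=(155,328),e2=(400,191)),'side':dict(petri=(237,207),cA=(181,168),cB=(292,235),e1=(120,178),e2=(330,315))}[n]
    for k,v in pts.items(): print(k,ray(m,v,0.018 if k=='petri' else .05 if k[0]=='c' else 0).round(3))
a=cv2.imread('pics/scene0.png');b=cv2.imread('pics/side0.png')
crop(a,160,150,190,130,4,'pics/sc.png');crop(b,150,140,190,130,4,'pics/sd.png')
E
```

```text
scene dict_keys(['fx', 'fy', 'cx', 'cy', 'origin', 'rotation'])
[[170.01161109 112.73610753]
 [333.10651885  27.43798714]]
petri [0.571 0.005 0.018]
cA [ 0.58  -0.208  0.05 ]
cB [0.589 0.188 0.05 ]
e1 [ 0.689 -0.359  0.   ]
e2 [0.702 0.397 0.   ]
side dict_keys(['fx', 'fy', 'cx', 'cy', 'origin', 'rotation'])
[[342.32389058 122.85567292]
 [514.48896653 155.70583705]]
petri [0.571 0.011 0.018]
cA [ 0.577 -0.194  0.05 ]
cB [0.585 0.201 0.05 ]
e1 [ 0.684 -0.344  0.   ]
e2 [0.687 0.381 0.   ]
```

View pics/sc.png

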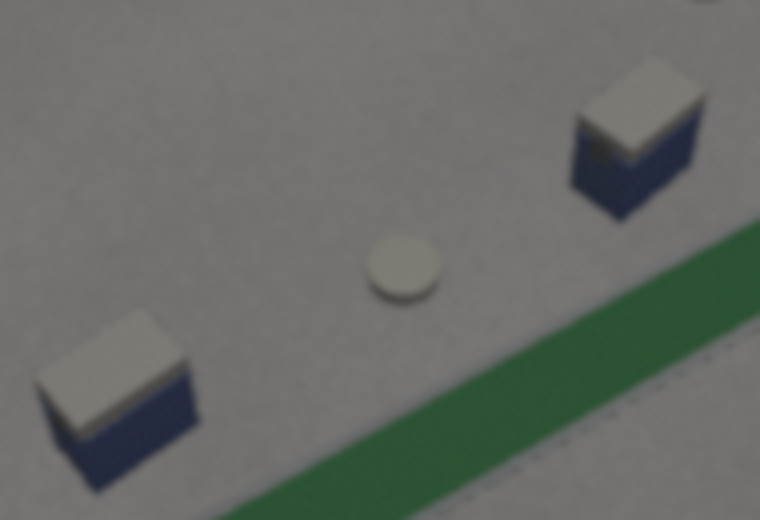

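View pics/sd.png

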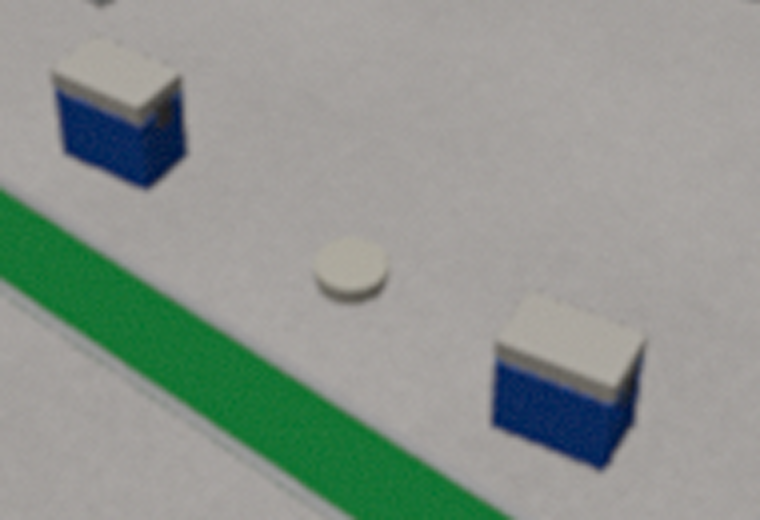

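```bash
cat > fit.py <<'E'
from h import *
from scipy.optimize import least_squares
obs={'R':{'scene':[(38,384),(140,308),(188,360),(80,433),(97,492),(198,422)],'side':[(55,75),(102,40),(182,76),(137,122),(65,153),(148,187),(185,155)]},
'L':{'scene':[(580,115),(655,58),(704,97),(632,160),(570,185),(621,221),(692,166)],'side':[(497,345),(535,295),(645,341),(615,400),(493,425),(603,467),(635,425)]}}
off={'scene':(160,150),'side':(150,140)}
C=np.array([[sx*.025,sy*.04,z] for sx in(-1,1) for sy in(-1,1) for z in(0,.08)])
M={n:viewer.camera_model(n) for n in off}
for k,i in (('R',(.58,-.2,0)),('L',(.585,.195,0))):
    def res(p,full=False):
        P=R.from_rotvec([0,0,p[2]]).apply(C)+[p[0],p[1],0]; r=[]
        for n in off:
            q=proj(M[n],P); 
            for o in obs[k][n]:
                o=np.array(o)/4+off[n]; d=q-o; r.append(d[np.argmin((d**2).sum(1))])
        return np.array(r).ravel()
    best=min((least_squares(res,(i[0],i[1],y),loss='soft_l1') for y in(-.2,-.1,0,.1,.2)),key=lambda s:s.cost)
    print(k,best.x.round(4),np.abs(best.fun).round(1))
E
python3 fit.py
```

```text
R [ 0.5722 -0.2055  0.1328] [1.5 3.  0.7 1.9 0.7 2.2 0.3 1.5 0.6 0.9 1.4 0.1 2.2 1.6 2.6 1.7 0.4 1.6
 0.2 3.9 1.5 0.6 0.6 1.8 0.7 0.4]
L [0.5801 0.1961 0.1688] [0.3 1.8 0.5 2.  2.2 2.3 0.7 3.  0.1 0.2 0.3 0.7 1.1 0.4 1.3 1.6 1.4 1.6
 0.7 1.4 0.6 3.  1.7 0.7 0.4 2.6 0.1 0.1]
```

```bash
cat >> h.py <<'E'
def goal(x,y,z,yaw,pos=None,rot=None):
    """turn (tool) & shift (tool, mm) from the present pose to a tool-down pose: tool y = case y, tool x = -case x"""
    s=robot.read_state()
    p=s['tool_pos'] if pos is None else np.array(pos); r0=R.from_rotvec(s['tcp_rot'] if rot is None else rot)
    c,sn=np.cos(yaw),np.sin(yaw)
    r1=R.from_matrix(np.array([[-c,-sn,0],[-sn,c,0],[0,0,-1]]).T)
    print('turn',(r0.inv()*r1).as_rotvec().round(3),'shift',(r0.inv().apply(np.array([x,y,z])-p)*1000).round(1))
E
python3 - <<'E'
from h import *
M=viewer.camera_model('scene')
for k,v in dict(jar=(109,313),tray=(96,238),bottle=(337,147),beaker=(371,168),micro_base1=(372,138),micro_base2=(430,158),mic3=(388,100),tip=(355,115)).items(): print(k,ray(M,v,0).round(3))
goal(.42,.18,.23,.17); goal(.40,.19,.23,.17)
E
```

```text
jar [ 0.597 -0.434  0.   ]
tray [ 0.375 -0.391  0.   ]
bottle [ 0.46   0.369 -0.   ]
beaker [0.588 0.393 0.   ]
micro_base1 [ 0.49   0.491 -0.   ]
micro_base2 [0.657 0.573 0.   ]
mic3 [0.373 0.68  0.   ]
tip [0.371 0.526 0.   ]
turn [-0.001 -0.001 -0.502] shift [-338.5 -267.5    0.9]
turn [-0.001 -0.001 -0.502] shift [-316.4 -264.6    0.9]
```

>>> carry_out --motion '[[[0, 0, -0.06], [-31, -24, 0], 130], [[0, 0, -0.12], [-62, -49, 0], 130], [[0, 0, -0.18], [-93, -73, 0], 130], [[0, 0, -0.24], [-124, -98, 0], 130], [[0, 0, -0.3], [-155, -122, 0], 130], [[0, 0, -0.36], [-186, -147, 0], 130], [[0, 0, -0.43], [-217, -171, 0], 130], [[0, 0, -0.5], [-248, -196, 0], 130]]'

```text
time: 0.82
tool_pos: [0.3584, 0.2759, 0.2312]
tcp_rot: [0.27, -3.13, -0.0]
contact_force: [0.5, 0.3, 0.1]
gripper_width: 0.0421
```

Run:
```python
from h import *
s=robot.read_state(); print(s['tool_pos'],s['tcp_rot'],s['gripper_width'],s['time'])
goal(.40,.17,.23,.17)
```

```text
[0.3583688  0.27585348 0.2311779 ] [ 2.69910665e-01 -3.12993284e+00 -1.75461607e-04] 0.04214053479669689 0.8167
turn [ 0.    -0.     0.002] shift [ -22.9 -111.4    1.2]
```

>>> carry_out --motion '[[[0, 0, 0], [-8, -37, 0], 130], [[0, 0, 0], [-15, -74, 0], 130], [[0, 0, 0], [-23, -105, 0], 130], [[0, 0, 0], [-23, -105, 0], 130]]'

```text
time: 1.15
tool_pos: [0.4, 0.1735, 0.2312]
tcp_rot: [-0.253, 3.131, -0.004]
contact_force: [0.3, 0.9, 0.5]
gripper_width: 0.0414
```

Run:
```python
from h import *
m=viewer.camera_model('wrist'); im=viewer.read_camera('wrist'); cv2.imwrite('pics/w1.png',im)
np.save('w1.npy',m,allow_pickle=True)
print(m, robot.read_state()['tool_pos'])
C=np.array([[sx*.025,sy*.04,z] for sx in(-1,1) for sy in(-1,1) for z in(0,.08)])
print(proj(m,R.from_rotvec([0,0,.169]).apply(C)+[.58,.196,0]).round(0))
```

```text
{'fx': 279.24524272222516, 'fy': 279.24524272222516, 'cx': 258.30335201053157, 'cy': 194.96517081825067, 'origin': array([0.3167533 , 0.16045952, 0.37227842]), 'rotation': array([-0.24847825, -0.28650865,  1.71501964])} [0.39897067 0.1756843  0.23113331]
[[228. 263.]
 [222. 299.]
 [280. 263.]
 [285. 298.]
 [230. 290.]
 [224. 329.]
 [280. 290.]
 [284. 329.]]
```

View pics/w1.png

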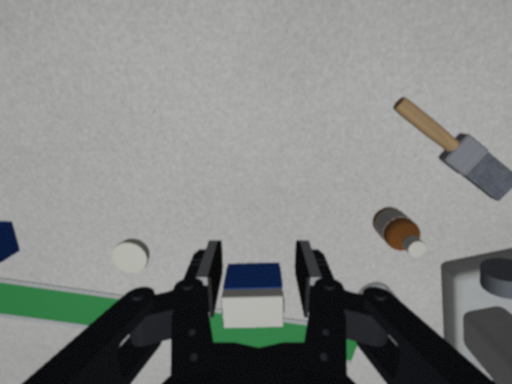

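Run:
```python
from h import *
goal(.632,.205,.23,.169); goal(.632,.205,.062,.169)
```

```text
turn [-0.    -0.    -0.006] shift [-234.7   -8.8    1.1]
turn [-0.    -0.    -0.006] shift [-234.7   -8.8  169.1]
```

>>> carry_out --motion '[[[0, 0, 0], [-35, -2, 0], 130], [[0, 0, 0], [-70, -3, 0], 130], [[0, 0, 0], [-105, -4, 0], 130], [[0, 0, 0], [-140, -6, 0], 130], [[0, 0, 0], [-175, -7, 0], 130], [[0, 0, 0], [-207, -8, 0], 130], [[0, 0, 0], [-235, -9, 0], 130], [[0, 0, 0], [-235, -9, 0], 130]]'

```text
time: 1.87
tool_pos: [0.6348, 0.2101, 0.228]
tcp_rot: [0.265, -3.13, -0.0]
contact_force: [-0.1, -1.0, -1.3]
gripper_width: 0.042
```

>>> carry_out --motion '[[[0, 0, 0], [0, 0, 30], 130], [[0, 0, 0], [0, 0, 60], 130], [[0, 0, 0], [0, 0, 90], 130], [[0, 0, 0], [0, 0, 115], 130], [[0, 0, 0], [0, 0, 140], 130], [[0, 0, 0], [0, 0, 160], 130], [[0, 0, 0], [0, 0, 168], 130], [[0, 0, 0], [0, 0, 168], 130]]'

```text
time: 2.53
tool_pos: [0.6282, 0.209, 0.0607]
tcp_rot: [0.265, -3.125, 0.001]
contact_force: [0.9, 0.2, -0.0]
gripper_width: 0.0422
```

Run:
```python
from h import *
print(robot.read_state()['tool_pos'])
crop(viewer.read_camera('side'),210,120,190,142,4,'pics/s2.png')
```

```text
[0.62820597 0.20897305 0.06069896]
```

View pics/s2.png

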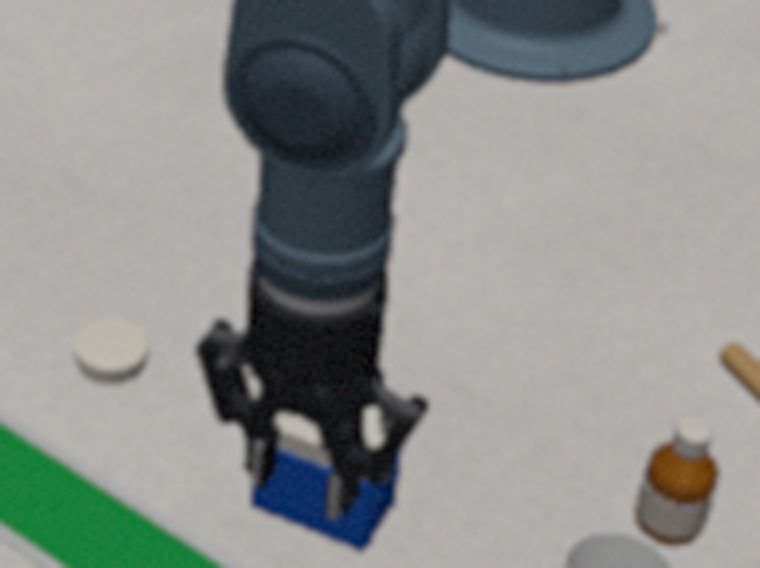

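The fingers stand beyond the case's far face, at crop (260,470) and (340,500), both within its width. Now I'll push it towards the robot.

>>> carry_out --motion '[[[0, 0, 0], [6, 0, 0], 130], [[0, 0, 0], [12, 0, 0], 130], [[0, 0, 0], [17, 0, 0], 130], [[0, 0, 0], [22, 0, 0], 130], [[0, 0, 0], [27, 0, 0], 130], [[0, 0, 0], [32, 0, 0], 130], [[0, 0, 0], [36, 0, 0], 130], [[0, 0, 0], [36, 0, 0], 130]]'

```text
time: 3.25
tool_pos: [0.5947, 0.2022, 0.0634]
tcp_rot: [0.264, -3.129, 0.0]
contact_force: [0.4, 0.9, 0.3]
gripper_width: 0.0417
```

Run:
```python
from h import *
print(robot.read_state()['tool_pos'])
crop(viewer.read_camera('side'),210,120,190,142,4,'pics/s3.png')
```

```text
[0.59469952 0.20215494 0.06339915]
```

View pics/s3.png

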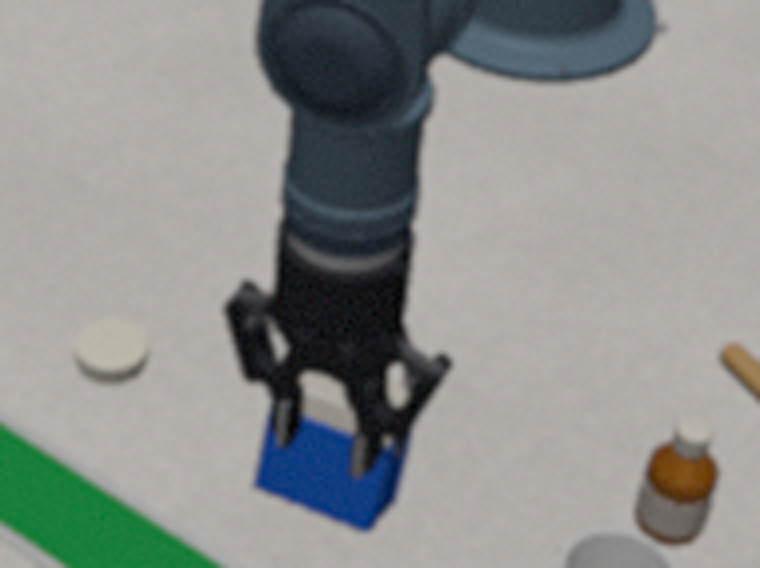

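The case is tilting: the lower front edge has risen to about crop (365,528). I'll keep pushing.

>>> carry_out --motion '[[[0, 0, 0], [4, 0, 0], 130], [[0, 0, 0], [8, 0, 0], 130], [[0, 0, 0], [12, 0, 0], 130], [[0, 0, 0], [16, 0, 0], 130], [[0, 0, 0], [20, 0, 0], 130], [[0, 0, 0], [24, 0, 0], 130], [[0, 0, 0], [24, 0, 0], 130], [[0, 0, 0], [24, 0, 0], 130]]'

```text
time: 3.97
tool_pos: [0.5718, 0.1983, 0.0632]
tcp_rot: [0.264, -3.13, -0.0]
contact_force: [-1.0, 0.2, -0.5]
gripper_width: 0.0419
```

Run:
```python
from h import *
print(robot.read_state()['tool_pos'])
crop(viewer.read_camera('side'),210,120,190,142,4,'pics/s4.png')
```

```text
[0.57178591 0.19829942 0.06322538]
```

View pics/s4.png

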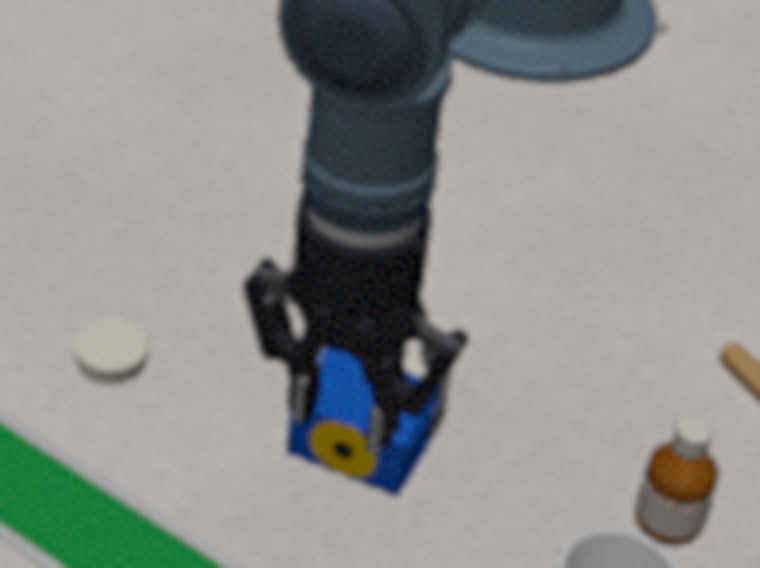

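The stamp shows at crop (343,450), so the left case is the stamped one. I'll raise the tool, then check how it lies.

>>> carry_out --motion '[[[0, 0, 0], [-3, 0, -20], 130], [[0, 0, 0], [-3, 0, -50], 130], [[0, 0, 0], [-3, 0, -85], 130], [[0, 0, 0], [-3, 0, -120], 130], [[0, 0, 0], [-3, 0, -145], 130], [[0, 0, 0], [-3, 0, -160], 130]]'

```text
time: 4.52
tool_pos: [0.5769, 0.1992, 0.2275]
tcp_rot: [-0.263, 3.125, 0.001]
contact_force: [-0.5, 0.3, 0.9]
gripper_width: 0.0421
```

Run:
```python
from h import *
print(robot.read_state()['tool_pos'])
crop(viewer.read_camera('side'),210,120,190,142,4,'pics/s5.png')
goal(.45,0,.22,.14);goal(.624,-.20,.22,.133)
```

```text
[0.57694276 0.19924116 0.22748071]
turn [0.001 0.009 0.028] shift [ 159.6 -175.3    7.9]
turn [0.001 0.009 0.035] shift [  21.5 -401.5    9.1]
```

View pics/s5.png

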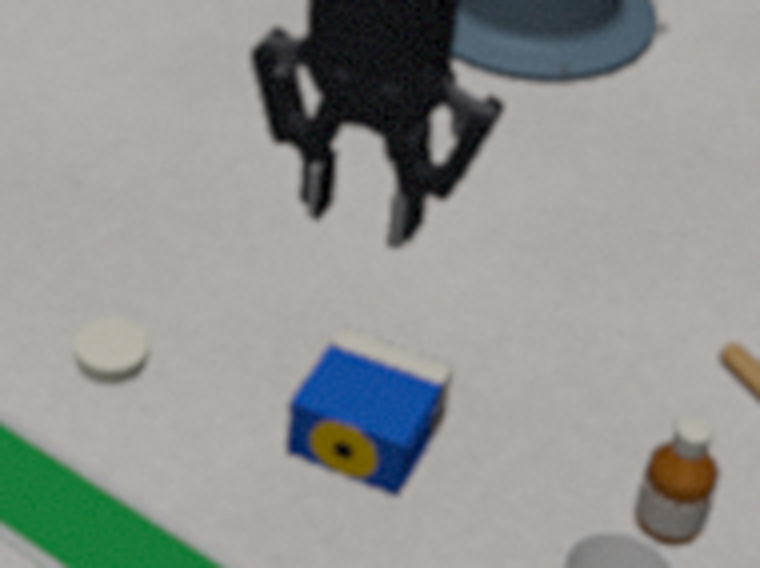

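The case lies flat, with the stamp towards the cameras (away from the robot) at crop (343,450). Next, the right case.

>>> carry_out --motion '[[[0, 0, 0], [2, -30, 0], 130], [[0, 0, 0], [4, -70, 0], 130], [[0, 0, 0.01], [6, -110, 0], 130], [[0, 0, 0.01], [8, -150, 0], 130], [[0, 0, 0.02], [10, -190, 0], 130], [[0, 0, 0.02], [12, -230, 0], 130], [[0, 0, 0.03], [14, -270, 0], 130], [[0, 0, 0.035], [16, -310, 0], 130]]'

```text
time: 5.23
tool_pos: [0.6111, -0.1114, 0.2225]
tcp_rot: [0.208, -3.134, -0.001]
contact_force: [0.5, 0.5, 0.5]
gripper_width: 0.0417
```

>>> carry_out --motion '[[[0, 0, 0], [1, -30, 0], 130], [[0, 0, 0], [3, -60, 0], 130], [[0, 0, 0], [5, -85, 0], 130], [[0, 0, 0], [6, -92, 0], 130], [[0, 0, 0], [6, -92, 0], 130]]'

```text
time: 5.65
tool_pos: [0.6173, -0.2035, 0.2221]
tcp_rot: [0.204, -3.134, -0.001]
contact_force: [0.2, -0.2, -0.4]
gripper_width: 0.0417
```

Run:
```python
from h import *
print(robot.read_state()['tool_pos'])
m=viewer.camera_model('wrist');cv2.imwrite('pics/w6.png',viewer.read_camera('wrist'))
C=np.array([[sx*.025,sy*.04,z] for sx in(-1,1) for sy in(-1,1) for z in(0,.08)])
print(proj(m,R.from_rotvec([0,0,.133]).apply(C)+[.572,-.2055,0]).round(0))
goal(.624,-.20,.061,.133)
```

```text
[ 0.61725808 -0.20348589  0.22207988]
[[229. 110.]
 [221. 114.]
 [294. 110.]
 [303. 114.]
 [231. 150.]
 [223. 164.]
 [292. 150.]
 [301. 164.]]
turn [ 0.001 -0.001 -0.001] shift [ -6.9   0.6 161.4]
```

View pics/w6.png

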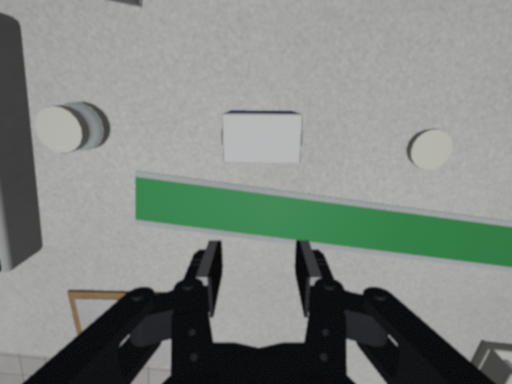

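The wrist view matches the fit: the lid spans (222..301, 112..163) against the predicted (221..303, 114..164). I'll descend beyond it and push.

>>> carry_out --motion '[[[0, 0, 0], [-7, 0, 30], 130], [[0, 0, 0], [-8, 0, 60], 130], [[0, 0, 0], [-8, 0, 90], 130], [[0, 0, 0], [-8, 0, 115], 130], [[0, 0, 0], [-8, 0, 140], 130], [[0, 0, 0], [-8, 0, 155], 130], [[0, 0, 0], [-8, 0, 160], 130], [[0, 0, 0], [-8, 0, 160], 130]]'

```text
time: 6.37
tool_pos: [0.6242, -0.198, 0.0616]
tcp_rot: [0.212, -3.131, -0.004]
contact_force: [0.3, 0.3, 0.1]
gripper_width: 0.0422
```

>>> carry_out --motion '[[[0, 0, 0], [6, 0, 0], 130], [[0, 0, 0], [12, 0, 0], 130], [[0, 0, 0], [17, 0, 0], 130], [[0, 0, 0], [22, 0, 0], 130], [[0, 0, 0], [27, 0, 0], 130], [[0, 0, 0], [32, 0, 0], 130], [[0, 0, 0], [36, 0, 0], 130], [[0, 0, 0], [36, 0, 0], 130]]'

```text
time: 7.03
tool_pos: [0.5887, -0.2054, 0.0634]
tcp_rot: [0.208, -3.134, -0.0]
contact_force: [-0.7, -1.1, -0.1]
gripper_width: 0.0412
```

>>> carry_out --motion '[[[0, 0, 0], [4, 0, 0], 130], [[0, 0, 0], [8, 0, 0], 130], [[0, 0, 0], [12, 0, 0], 130], [[0, 0, 0], [16, 0, 0], 130], [[0, 0, 0], [20, 0, 0], 130], [[0, 0, 0], [24, 0, 0], 130], [[0, 0, 0], [24, 0, 0], 130], [[0, 0, 0], [24, 0, 0], 130]]'

```text
time: 7.7
tool_pos: [0.5657, -0.2083, 0.0632]
tcp_rot: [0.209, -3.134, -0.0]
contact_force: [0.3, -1.1, 0.1]
gripper_width: 0.0416
```

Run:
```python
from h import *
print(robot.read_state()['tool_pos'])
crop(viewer.read_camera('side'),110,60,190,142,4,'pics/s7.png')
```

```text
[ 0.56568549 -0.20834781  0.06320785]
```

View pics/s7.png

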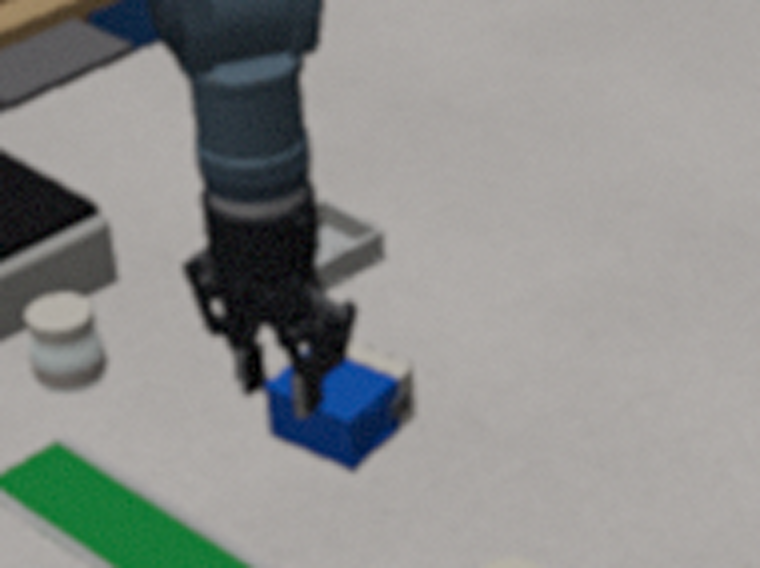

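The right case has fallen and its underside is plain. I'll raise the tool and go to the robot's side of the stamped case.

>>> carry_out --motion '[[[0, 0, 0], [-3, 0, -20], 130], [[0, 0, 0], [-3, 0, -50], 130], [[0, 0, 0], [-3, 0, -85], 130], [[0, 0, 0], [-3, 0, -120], 130], [[0, 0, 0], [-3, 0, -150], 130], [[0, 0, 0], [-3, 0, -165], 130], [[0, 0, 0], [-3, 0, -165], 130]]'

```text
time: 8.33
tool_pos: [0.5716, -0.2091, 0.2333]
tcp_rot: [-0.209, 3.127, -0.007]
contact_force: [0.9, -0.3, 0.2]
gripper_width: 0.0419
```

Run:
```python
from h import *
goal(.425,.170,.23,.169)
```

```text
turn [-0.005  0.007 -0.036] shift [ 94.9 395.2   0.7]
```

>>> carry_out --motion '[[[0, 0, 0], [8, 30, 0], 130], [[0, 0, 0], [17, 67, 0], 130], [[0, 0, -0.01], [26, 104, 0], 130], [[0, 0, -0.01], [35, 141, 0], 130], [[0, 0, -0.02], [44, 178, 0], 130], [[0, 0, -0.02], [53, 215, 0], 130], [[0, 0, -0.03], [62, 252, 0], 130], [[0, 0, -0.036], [71, 289, 0], 130]]'

```text
time: 9.0
tool_pos: [0.4587, 0.0706, 0.2271]
tcp_rot: [0.265, -3.129, -0.001]
contact_force: [0.6, 0.6, -0.6]
gripper_width: 0.0418
```

>>> carry_out --motion '[[[0, 0, 0], [9, 35, 0], 130], [[0, 0, 0], [17, 68, 0], 130], [[0, 0, 0], [24, 95, 0], 130], [[0, 0, 0], [26, 104, 0], 130], [[0, 0, 0], [26, 104, 0], 130]]'

```text
time: 9.42
tool_pos: [0.4157, 0.1686, 0.2274]
tcp_rot: [0.272, -3.128, 0.0]
contact_force: [0.1, 0.3, 1.2]
gripper_width: 0.0422
```

Run:
```python
from h import *
print(robot.read_state()['tool_pos'])
m=viewer.camera_model('wrist');im=viewer.read_camera('wrist');cv2.imwrite('pics/w8.png',im)
C=np.array([[a,sy*.04,z] for a in(-.105,-.025) for sy in(-1,1) for z in(0,.05)])
print(proj(m,R.from_rotvec([0,0,.169]).apply(C)+[.58,.196,0]).round(0))
s=viewer.read_camera('scene');cv2.imwrite('pics/sc8.png',s);crop(s,160,130,190,142,4,'pics/sc8c.png')
```

```text
[0.41574838 0.16864584 0.227357  ]
[[230. 207.]
 [226. 222.]
 [286. 207.]
 [290. 222.]
 [231. 256.]
 [228. 276.]
 [284. 257.]
 [287. 277.]]
```

View pics/w8.png

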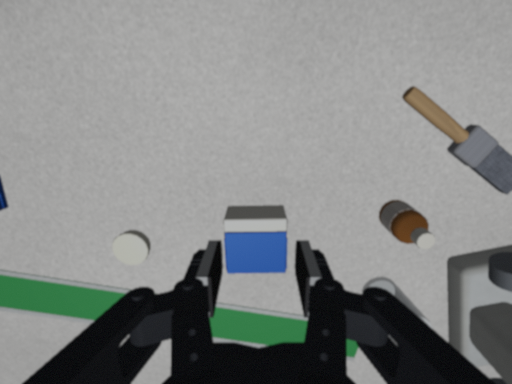

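View pics/sc8c.png

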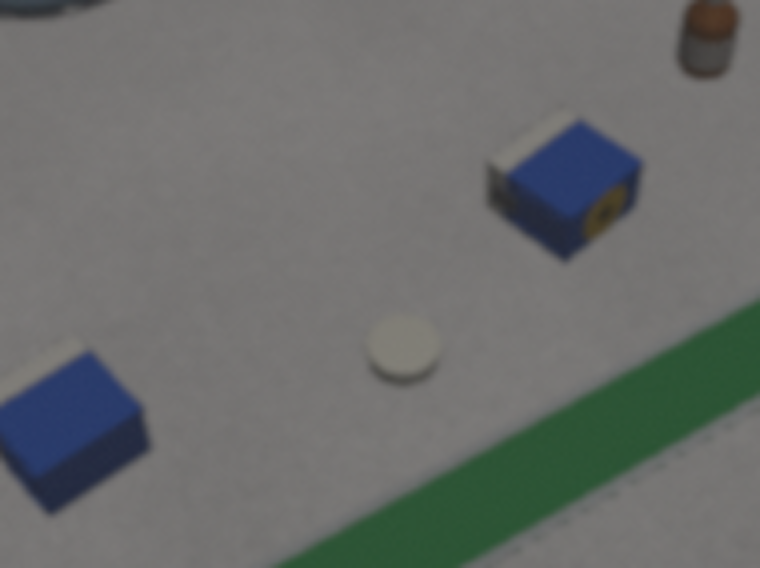

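Run:
```python
from h import *
for n,f in(('scene','pics/sc8.png'),('side','pics/side0.png'),('wrist','pics/w6.png')):
    im=cv2.imread(f); 
    if n=='wrist': continue
    h=cv2.cvtColor(im,cv2.COLOR_BGR2HSV); k=cv2.inRange(h,(45,100,40),(85,255,255))
    _,l,st,_=cv2.connectedComponentsWithStats(k); i=1+np.argmax(st[1:,4]); v,u=np.nonzero(l==i)
    m=viewer.camera_model(n)
    P=np.array([ray(m,(a,b),0) for a,b in zip(u,v)])[:,:2].astype(np.float32)
    print(n,len(u),P.mean(0),cv2.minAreaRect(P))
goal(.4157,.1687,.016,.169)
```

```text
scene 5722 [ 0.6879989  -0.03763988] ((0.6878712177276611, 0.01130366325378418), (0.7531375288963318, 0.05787903815507889), 89.47492980957031)
side 5311 [0.68871206 0.07096545] ((0.6875429153442383, 0.013182461261749268), (0.7560811042785645, 0.060693904757499695), 89.35611724853516)
turn [-0.001 -0.001  0.001] shift [  1.    2.4 211.7]
```

>>> carry_out --motion '[[[0, 0, 0], [0, 0, 35], 130], [[0, 0, 0], [0, 0, 75], 130], [[0, 0, 0], [0, 0, 115], 130], [[0, 0, 0], [0, 0, 150], 130], [[0, 0, 0], [0, 0, 180], 130], [[0, 0, 0], [0, 0, 200], 130], [[0, 0, 0], [0, 0, 210], 130], [[0, 0, 0], [0, 0, 210], 130]]'

```text
time: 10.18
tool_pos: [0.4154, 0.165, 0.0156]
tcp_rot: [0.261, -3.125, 0.002]
contact_force: [-0.8, 1.0, 0.2]
gripper_width: 0.0417
```

>>> carry_out --motion '[[[0, 0, 0], [-10, 0, 0], 130], [[0, 0, 0], [-20, 0, 0], 130], [[0, 0, 0], [-30, 0, 0], 130], [[0, 0, 0], [-40, 0, 0], 130], [[0, 0, 0], [-50, 0, 0], 130], [[0, 0, 0], [-60, 0, 0], 130], [[0, 0, 0], [-70, 0, 0], 130], [[0, 0, 0], [-78, 0, 0], 130]]'

```text
time: 10.85
tool_pos: [0.4967, 0.1801, 0.0197]
tcp_rot: [-0.263, 3.128, 0.0]
contact_force: [-1.9, -0.3, 1.6]
gripper_width: 0.0418
```

Run:
```python
from h import *
print(robot.read_state()['tool_pos'])
crop(viewer.read_camera('side'),210,120,190,142,4,'pics/s9.png')
```

```text
[0.49669765 0.18007463 0.01971387]
```

View pics/s9.png

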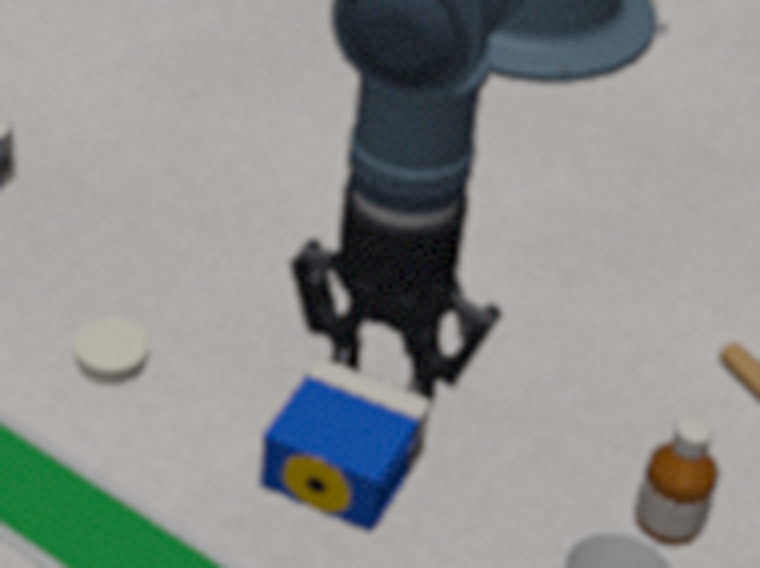

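Both fingers bear on the lid and the case is moving squarely. I'll keep going.

>>> carry_out --motion '[[[0, 0, 0], [-10, 0, 0], 130], [[0, 0, 0], [-20, 0, 0], 130], [[0, 0, 0], [-30, 0, 0], 130], [[0, 0, 0], [-40, 0, 0], 130], [[0, 0, 0], [-50, 0, 0], 130], [[0, 0, 0], [-60, 0, 0], 130], [[0, 0, 0], [-70, 0, 0], 130], [[0, 0, 0], [-80, 0, 0], 130]]'

```text
time: 11.57
tool_pos: [0.5738, 0.1935, 0.0189]
tcp_rot: [-0.265, 3.13, 0.0]
contact_force: [-2.6, -0.7, 0.9]
gripper_width: 0.0421
```

>>> carry_out --motion '[[[0, 0, 0], [-10, 0, 0], 130], [[0, 0, 0], [-20, 0, 0], 130], [[0, 0, 0], [-30, 0, 0], 130], [[0, 0, 0], [-38, 0, 0], 130], [[0, 0, 0], [-43, 0, 0], 130], [[0, 0, 0], [-45, 0, 0], 130], [[0, 0, 0], [-45, 0, 0], 130]]'

```text
time: 12.15
tool_pos: [0.6181, 0.2013, 0.0187]
tcp_rot: [-0.265, 3.129, 0.0]
contact_force: [-0.9, -0.1, -0.8]
gripper_width: 0.0418
```

Run:
```python
from h import *
print(robot.read_state()['tool_pos'])
crop(viewer.read_camera('side'),210,150,190,142,4,'pics/s10.png')
crop(viewer.read_camera('scene'),230,120,190,142,4,'pics/c10.png')
```

```text
[0.6181161  0.20126866 0.018679  ]
```

View pics/s10.png

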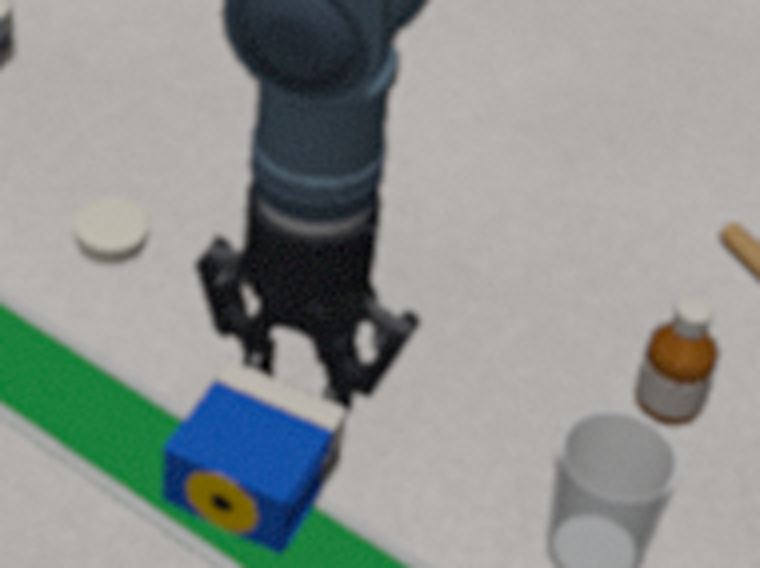

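View pics/c10.png

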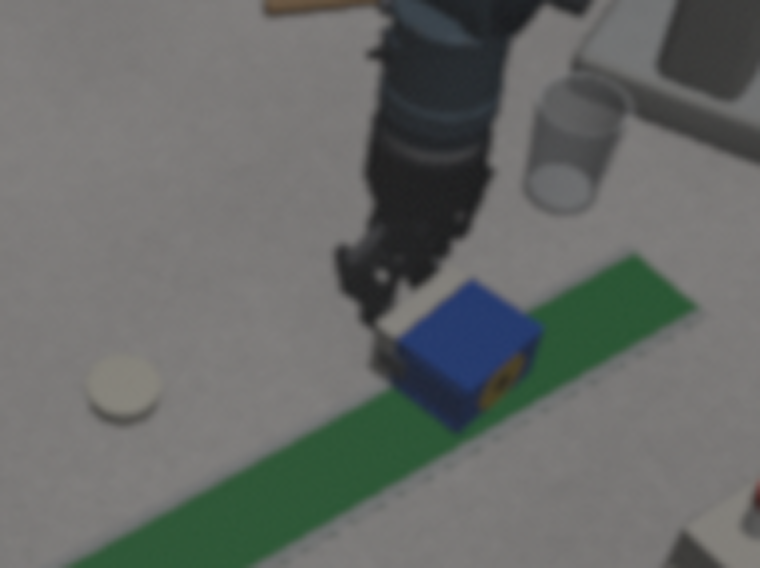

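Run:
```python
from h import *
for n,off,pts in (('scene',(230,120),[((541,328),.05),((468,395),.05),((460,432),0)]),('side',(210,150),[((168,452),.05),((285,502),.05),((168,495),0),((282,552),0),((222,503),.025)])):
    m=viewer.camera_model(n)
    for p,z in pts: print(n,p,ray(m,np.array(p)/4+off,z).round(4))
```

```text
scene (541, 328) [0.7024 0.2491 0.05  ]
scene (468, 395) [0.7178 0.1718 0.05  ]
scene (460, 432) [0.7142 0.1787 0.    ]
side (168, 452) [0.7157 0.1819 0.05  ]
side (285, 502) [0.7015 0.2548 0.05  ]
side (168, 495) [ 0.7085  0.1768 -0.    ]
side (282, 552) [0.6982 0.2536 0.    ]
side (222, 503) [0.7086 0.2166 0.025 ]
```

The underside centre is at about (0.708, 0.214), which puts the middle at x≈0.669. That agrees with the fingers' position. The strip's centre is 0.688, so I'll push 19 mm more, then back off and rise.

>>> carry_out --motion '[[[0, 0, 0], [-6, 0, 0], 130], [[0, 0, 0], [-12, 0, 0], 130], [[0, 0, 0], [-17, 0, 0], 130], [[0, 0, 0], [-20, 0, 0], 130], [[0, 0, 0], [-20, 0, 0], 130], [[0, 0, 0], [-10, 0, 0], 130], [[0, 0, 0], [10, 0, 0], 130], [[0, 0, 0], [40, 0, 0], 130]]'

```text
time: 12.92
tool_pos: [0.5806, 0.195, 0.0188]
tcp_rot: [-0.264, 3.126, 0.001]
contact_force: [-0.2, 0.7, 0.2]
gripper_width: 0.0416
```

>>> carry_out --motion '[[[0, 0, 0], [15, 0, -20], 130], [[0, 0, 0], [30, 0, -60], 130], [[0, 0, 0], [50, 0, -100], 130], [[0, 0, 0], [70, 0, -140], 130], [[0, 0, 0], [90, 0, -170], 130], [[0, 0, 0], [100, 0, -190], 130], [[0, 0, 0], [100, 0, -190], 130]]'

```text
time: 13.5
tool_pos: [0.4805, 0.1784, 0.2143]
tcp_rot: [-0.265, 3.121, 0.002]
contact_force: [0.4, 0.7, 0.3]
gripper_width: 0.0417
```

Run:
```python
from h import *
print(robot.read_state()['tool_pos'],robot.read_state()['joint_vel'].round(3))
a=viewer.read_camera('side');b=viewer.read_camera('scene')
cv2.imwrite('pics/a11.png',a);cv2.imwrite('pics/b11.png',b)
crop(a,160,130,190,142,4,'pics/s11.png')
```

```text
[0.48048242 0.1783843  0.21432991] [-0.005  0.074 -0.042 -0.103 -0.003 -0.001]
```

View pics/s11.png

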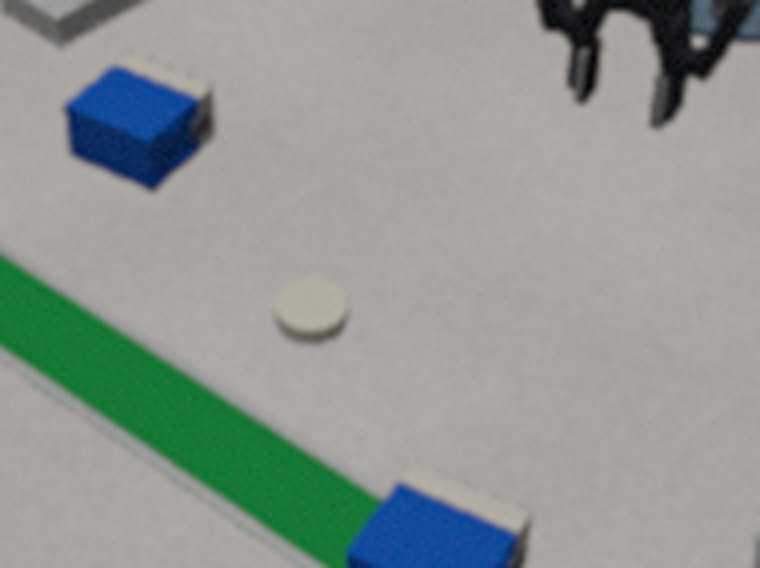

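View pics/b11.png

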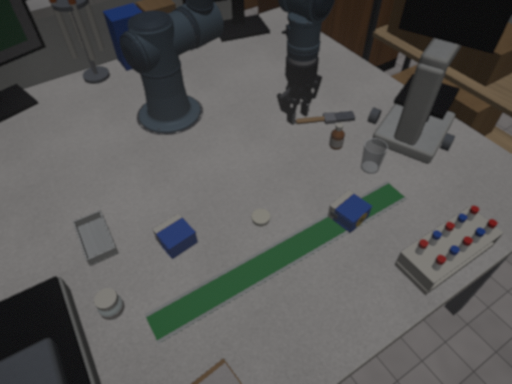

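View pics/a11.png

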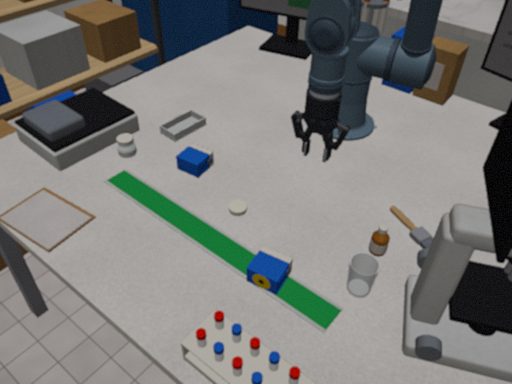

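Both cases lie on their sides, and the stamped one straddles the strip, at (351,212) in the scene view and (268,270) in the side view. The petri, bottle, beaker, jar, tray and brush are where they were. I'll measure the final middle position numerically.

Run:
```python
from h import *
from scipy.optimize import least_squares
# mask moments of the blue+stamp region vs predicted position: use stamp centroid in both pictures
for n,f in(('scene','pics/b11.png'),('side','pics/a11.png')):
    im=cv2.imread(f);h=cv2.cvtColor(im,cv2.COLOR_BGR2HSV);m=viewer.camera_model(n)
    y0,x0=(190,325) if n=='scene' else (245,240)
    sub=h[y0:y0+50,x0:x0+60]
    k=cv2.inRange(sub,(18,110,40),(35,255,255)); v,u=np.nonzero(k)
    print(n,len(u),'stamp',ray(m,(u.mean()+x0,v.mean()+y0),.025).round(4))
crop(cv2.imread('pics/a11.png'),225,235,90,75,8,'pics/f1.png')
```

```text
scene 6 stamp [0.7259 0.2216 0.025 ]
side 149 stamp [0.7274 0.2183 0.025 ]
```

View pics/f1.png

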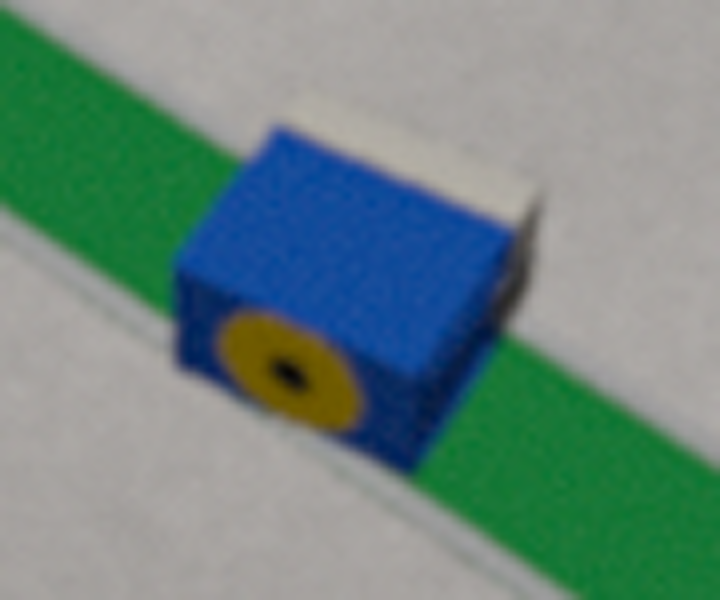

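The stamp is at x≈0.727 in both cameras, so the middle is at x≈0.688, on the strip's centre line (0.688). The arm is clear, so I'll hand in.

```bash
python3 -c "
from rig import robot
print(robot.read_state()['time'],robot.read_state()['contact_force']); print(robot.finish_job())"
```

```text
13.6 [ 0.97073212  0.71617222 -0.59787354]
the job is handed in; nothing more can be done
None
```

I tipped both cases over towards the robot with the fingers. The stamp was under the left one, so I then pushed that case, still lying, onto the green strip. The right case, with no stamp, stays lying about where it fell, well short of the strip. I handed the job in at 13.6 s.

- **Stamped case:** in the last pictures both cameras put the stamp at x≈0.727, facing away from the robot. That puts the middle of the case at x≈0.688, on the strip's centre line (also x≈0.688). Only a few stamp pixels showed in the scene view, so that reading mostly confirms the side view.
- **Rest of the bench:** by eye, the petri dish, bottle, beaker, jar, tray and brush had not moved.
- **Forces:** the contact force reported at the end of each move stayed below 4 N.
- **Disagreements:** my first two-camera fit of the case positions was off by up to about 4 pixels. The wrist camera then agreed with it to about 3–5 pixels, which was close enough, and no check failed.

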